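# Fit the cup die in the badge press

### The arm

A 7-joint arm with a two-finger parallel gripper is mounted at the origin on the work surface. World frame = base frame: x ahead of the robot, y to its left, z up, the work surface at z = 0. Lengths are in m, angles in rad, forces in N, time in s.
With the tool pointing down it reaches from about 0.4 to 0.75 m from the base axis. Payload 19.5 kg.
Tool frame: the origin (TCP) lies at the very end of the fingers, on their centre line; the grasp point (between the pads) lies 19 mm behind it; z points along the fingers, y is the line along which they close (so a half turn about z gives the same grasp; the last joint's range is limited). The gripper opens to 85 mm and grips with 20 to 120 N. Pads are 22 mm wide; open, the fingers measure 114 mm over their backs; the gripper's body (76 mm by 85 mm) begins 54 mm behind the grasp point. The pads swing forward as they close: fully open they stand 13 mm farther back than shut.
Start: joints at [-1.377, 0.707, -0.028, 1.485, 0.022, 0.951, -0.075], TCP at [0.134, 0.559, 0.231] pointing down, gripper open.
Joint ranges: [-2.71, 2.71], [-0.32, 2.16], [-1.57, 1.52], [0, 2.45], [-1.46, 4.6], [0, 2.02], [-2.83, 2.83]. Speed limits (rad/s): [1.89, 1.89, 2.57, 2.57, 3.01, 3.01, 3.01].

### API

Orientations are given as a 3x3 rotation matrix whose columns are the frame's x, y, z axes.
In Python, from bench import read_state, capture, finish_job gives the robot as it stands.
- The arm moves only by the tool send_rows, never from a script. Its argument "motion" is a list of rows, each a list of 2 entries, a list of its own where there are three numbers: the shift along the tool's x, y, z in mm, then the turn about the tool's z in degrees. In form: [[[x, y, z], turn], ...]. A call has 1 to 10 rows; each row shifts and turns the commanded pose from where the row before left it, along the tool's axes as they then stand; what a row does not reach is not made up. A row lasts 1/10 s, in which the tool goes at most 50 mm and 8.59 degrees, less where a joint would pass 70% of its speed; a pose out of reach is approached as far as the arm can. A call is refused whole if a number of a shift passes 50 or a number of a turn 8.59, either way. A call with a gripper value outside its range is refused whole. "claw" is the finger opening in mm, from 0 to 85.4, set as the call begins (left out, the last holds). The fingers move at their own pace and stop on an object; "force" is the grip in N (left out, the last holds). Time passes only in rows, so rows that do not move let the fingers close. It gives the time, the measured TCP pose, the force, the opening and the grip force at its end, in the units of the state.
- read_state(): the state, without advancing time (a new reading comes with each control period).
- capture(name): name is "scene" or "top" or "wrist"; returns a dict with "image" (400x640x3 uint8, blue, green, red), "camera_matrix" (3x3 intrinsics, pixels), "R" (3x3) and "t" (3): a world point X has camera coordinates R X + t. Camera axes: x right, y down, z forward; pixel columns grow to the right and rows downward; lengths in m; the calibration is good to about 2 mm. A picture is of the moment at which its call begins. There is no depth.
- finish_job(): hands the job in; it is judged then, once.
The state is a dict: "clock": time; "qpos": joint angles; "joint_velocities": joint speeds; "joint_torque": joint torques, N m; "eef_pos": TCP position; "ee_rot": TCP orientation; "wrist_force": force on the tool from outside, world axes, zero at the start; "wrist_torque": the same for the moment, N m; "width": finger opening in m; "grasp_force": force on a finger pad.
Only numpy, scipy, OpenCV 4.12 (cv2) and the standard library are available. Lean on these libraries where they do the work, as an engineer would, in place of code of your own. Each camera call takes 0.05 s, during which the arm holds its last target. There are 200 camera calls.

### The job

Fit the small cup-topped die in the badge press: take it from the wooden die board and push it into the empty seat of the slide plate from its open front, under the guide lips and past the sprung ball in the side, until it clicks and is fully home against the end stop, wherever the stop has been clamped. Then slide the plate across (it has a knob for that), all the way to its stop, so that the die stands under the ram, and let go. Feel your way and never force the die in its seat; keep it upright, and leave the other dies and everything else on the table alone.

Things in the scene. Friction and masses are not known exactly. Their poses are not given: they have to be found in the camera images.
- cup_die_mid (a point): The die to fit: plain steel, about 0.3 kg. Point on its axis, half-way up (23 mm). Square flange 52 x 52 x 8 mm (corner radius 6), a notch 9 mm wide, 3.5 deep in the middle of each side; neck 38 mm diameter, 8 to 17 mm up; round body 48 mm diameter, 17 to 46 mm up, its top a recess 40 mm wide, 9 deep, like a shallow cup. x, y along the flange sides, z up. Any of the four sides may lead.
- dome_die_mid (a point): another steel die on the board, same flange, neck and body size, 46 mm high, but with a domed solid top; point on its axis 23 mm up. Leave it.
- big_cup_die_mid (a point): another steel die on the board, cup-topped like the one to fit but larger: flange 66 mm square, body 62 mm in diameter, 50 mm high; point on its axis 25 mm up. Leave it.
- die_board: the plywood board on which the three dies stand, about 90 mm apart in a row along its y, 90 x 290 x 10 mm; origin at the centre of its underside, on the table.
- seat (a point): Middle of the empty seat on the slide plate, on its floor (34 mm over the table). x points into the seat, the level push direction; y to the plate's knob end; z up. End stop (14 mm high) and side ball sit on one bracket clamped in a slot, left anywhere along 23 mm and not measured: the die's axis, when home, is anywhere from x = -11.5 to +11.5 mm here, on y = 0. The stop touches the flange when home.
- apron (a point): Middle of the flat open apron of the slide plate before the empty seat, level with the seat floor (34 mm over the table), 66 mm before the seat point; the plate's front edge is 29 mm further out. Axes as the seat. The die stands on it stably and can be pushed from here.
- slide_plate (a joint): The slide plate's travel in m: 0 with the empty seat out in the open beside the press, 0.125 at the other stop with that seat under the ram. It moves towards the seat's -y, against about 3 N of friction, and stays where it is left.
- plate_knob (a point): Centre of the black upright knob, 22 mm diameter, 24 mm high, top 68 mm over the table, on a flat arm 16 mm wide (top 32 mm over the table) out of the plate's +y end. Axes as the seat; the knob is 85 mm from the seat point along +y. Push it towards -y or pinch it from above.
- press: The grey badge press, fixed; origin on the table under its ram, x away from its operator, y to the knob end along the plate's travel. Base 190 x 200 x 12 mm. Column at x = 52 to 98 mm; the head reaches forward to x = -38 mm; both 64 mm wide. Head 140 to 188 mm above the table; the lever leans from it to +x, up to 0.38 m.
- ram_axis (a point): Centre of the underside of the flat round pressing pad on the ram, 97 mm above the table, 76 mm in diameter; the die stands under it once the plate is across.
- tape_roll: roll of tape lying flat, 104 mm in diameter, 48 mm high; origin at the centre of its underside. Leave it.
- glue_bottle: white glue bottle, 52 mm in diameter, 150 mm high; origin at the centre of its underside. Leave it.
- pen_tub: tub of pens, 86 mm in diameter, about 155 mm high; origin at the centre of its underside. Leave it.
- shell_tray: open cardboard tray with steel badge shells, 155 x 110 x 30 mm; origin at the centre of its underside. Leave it.
- ruler: steel ruler lying flat, 310 x 32 x 3 mm; origin at the centre of its underside. Leave it.
- mouth (a point): Floor of the slot's mouth, 41 mm before the seat point; axes as the seat. The mouth is 63 mm wide, narrowing in 13 mm to straight guide rails 53.5 mm apart. The lips begin 28 mm before the seat point: slot under them 11 mm high, lips 4 mm thick (top 15 mm above the floor), reaching in 4 mm over the flange on each side.
- side_ball (a joint): How far (m) the sprung 10 mm ball in the seat's +y rail is pressed in: 0 when free or dropped in the notch, 0.003 while the flange side rubs on it. Pushing in, the corner meets it 27 mm short of home: the push rises to 6 to 14 N, then falls to about 6. Some 4 mm short of home it starts to drop into the notch (the click), the push falls off, and then the stop is felt. It holds the die with a few N.
Things that resemble listed ones, but are neither listed nor needed, are in the scene too. Leave any blue or purple look-alike of the part that bears cup_die_mid alone.

How it is judged:
On the way, in this order (a step that is already met when the one before it is completed fails the run):
1. the die has clicked home in its seat: pushed in past the ball, the ball dropped into its notch (value of joint side_ball below 0.0013 m and x of cup_die_mid in the frame of seat between -0.013 and 0.013 m and y of cup_die_mid in the frame of seat between -0.003 and 0.003 m and z of cup_die_mid in the frame of seat below 0.0265 m and value of joint slide_plate below 0.04 m), for 0.2 s.
2. the slide plate is across, at its stop under the ram (value of joint slide_plate above 0.121 m), for 0.1 s.
At the end, for the whole second after the job is handed in: The cup die is home and held in the seat (the ball is out by all but 1.3 mm, in the flange's notch; the die is upright with its underside on the seat floor), the slide plate is within 4 mm of its stop under the ram (joint above 0.121), and all is at rest and released (value of joint side_ball below 0.0013 m and x of cup_die_mid in the frame of seat between -0.013 and 0.013 m and y of cup_die_mid in the frame of seat between -0.003 and 0.003 m and z of cup_die_mid in the frame of seat below 0.0265 m and angle between cup_die_mid's own z axis and vertical below 0.06 rad and value of joint slide_plate above 0.121 m and linear speed of cup_die below 0.01 m/s); the robot touches nothing.
It fails at once if the die is forced in its seat: more than 50 N between the die and the slide plate once its leading edge is under the lips (contact force between cup_die and slide_plate above 50 N and x of cup_die_mid in the frame of seat above -0.054 m and z of cup_die_mid in the frame of seat below 0.03 m).
It fails at once if the cup die is tipped over (more than 45 degrees) (angle between cup_die_mid's own z axis and vertical above 0.79 rad).
It fails at once if another die is moved more than 15 mm (distance of any of dome_die_mid, big_cup_die_mid from where it was at the start of the episode above 0.015 m).
It fails at once if a bystander is moved more than 20 mm (distance of any of tape_roll, glue_bottle, pen_tub, shell_tray, ruler from where it was at the start of the episode above 0.02 m).
It also fails if it takes over 64 s, if anything falls off the work surface, if the arm or the gripper's body presses on something with over 40 N, if the wrist force passes 120 N, or if a joint passes its speed limit or range.

## Working session

There is one attempt and no reset: what is moved stays moved. The work goes in short steps, Python scripts to look and compute and a tool call to move; the robot and the scene stay as the last step left them, time stands still between calls to the robot, and variables do not carry over. Pictures are saved under pics/ and viewed, at most 10 in all, crops included, and the job is handed in when it is done.

Besides the shell and the picture viewer there is one more tool, called after ">>>" in YAML: its name, and indented under it one key for each argument. send_rows: Moves the arm, as the interface text tells. Its arguments: {"type":"object","properties":{"motion":{"type":"array"},"claw":{"type":"number"},"force":{"type":"number"}},"required":["motion"]}

```bash
mkdir -p pics
cat > h.py <<'E'
import numpy as np, cv2, json
from bench import read_state, capture, finish_job
def ray(c,u,v,z):
    K=np.array(c["camera_matrix"]);R=np.array(c["R"]);t=np.array(c["t"])
    d=R.T@np.linalg.solve(K,[u,v,1.]);o=-R.T@t
    return o+d*(z-o[2])/d[2]
def proj(c,X):
    p=np.array(c["camera_matrix"])@(np.array(c["R"])@np.array(X)+np.array(c["t"]));return p[:2]/p[2]
def save(c,n): cv2.imwrite("pics/"+n+".png",np.array(c["image"]))
def load(n):
    import pickle; return pickle.load(open("pics/"+n+".pkl","rb"))
def snap(cam,n):
    import pickle; c=capture(cam);save(c,n);pickle.dump(c,open("pics/"+n+".pkl","wb"));return c
E
python3 - <<'E'
from h import *
for n in("top","scene"):
    c=snap(n,n+"0");print(n,-np.array(c["R"]).T@c["t"],np.array(c["R"]).round(2).tolist(),c["camera_matrix"][0][0])
s=read_state();print(s["clock"],s["eef_pos"],s["ee_rot"],s["wrist_force"],s["width"])
E
```

```text
top [0.26530932 0.020798   1.6578648 ] [[0.0, -1.0, -0.0], [-0.99, -0.0, -0.15], [0.15, 0.0, -0.99]] 495.2003760531589
scene [1.31321962 0.65233052 0.94776266] [[-0.63, 0.78, -0.01], [0.51, 0.4, -0.76], [-0.59, -0.48, -0.65]] 424.1464872232279
0.1 [0.13427225 0.55887224 0.23091165] [[-9.72324119e-01  2.33635970e-01 -2.01640239e-04]
 [ 2.33636056e-01  9.72323688e-01 -9.16164738e-04]
 [-1.79894569e-05 -9.37919502e-04 -9.99999560e-01]] [-0.49636903 -0.00081328  0.54286568] 0.08524181240221719
```

View pics/top0.png

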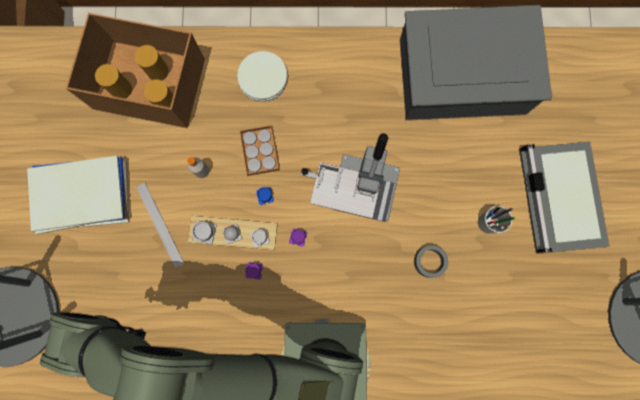

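View pics/scene0.png

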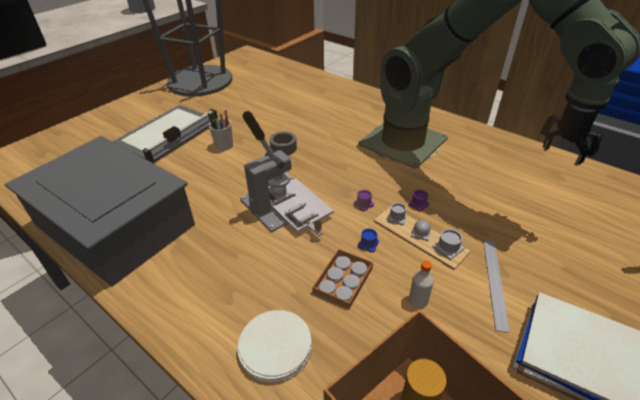

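The top view shows the cup die at about (260,237) on the board, the dome die at (232,233) and the big cup at (203,231). The press is at (370,185) and the knob at (307,172). Next I'll enlarge both areas.

Run:
```python
from h import *
a=load("top0")["image"];b=load("scene0")["image"]
A=cv2.resize(np.array(a)[130:255,180:410],None,fx=3.45,fy=3.45,interpolation=cv2.INTER_CUBIC)[:,:790]
B=cv2.resize(np.array(b)[150:270,230:480],(790,380),interpolation=cv2.INTER_CUBIC)
cv2.imwrite("pics/crop0.png",A);cv2.imwrite("pics/crop1.png",B)
c=load("top0")
for n,u,v,z in[("cup",260,236,.056),("big",203,230,.06),("knob",306.5,172,.068),("ram/head",370,182,.188)]:print(n,ray(c,u,v,z))
```

```text
cup [0.40929617 0.20960184 0.056     ]
big [0.4279479  0.39439221 0.06      ]
knob [0.61909698 0.05974491 0.068     ]
ram/head [ 0.56191955 -0.13536765  0.188     ]
```

View pics/crop0.png

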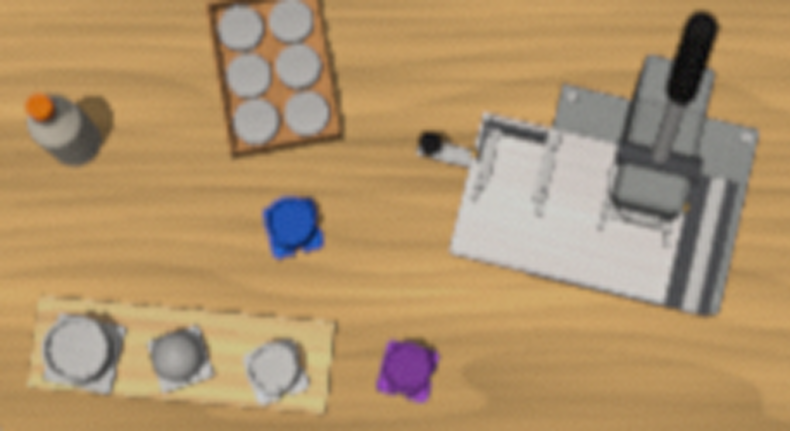

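The plate's front edge runs from crop pixel (453,253) to (668,303), which puts the seat yaw near -13°. The cup die is at crop (274,368). I'll move above it and look from the wrist camera.

>>> send_rows:
  motion:
    - [[-20, -15, 0], 0]
    - [[-40, -32, 0], 0]
    - [[-40, -32, 0], 0]
    - [[-40, -32, 0], 0]
    - [[-40, -32, 0], 0]
    - [[-40, -32, 0], 0]
    - [[-40, -32, 0], 0]
    - [[-40, -32, 0], 0]
    - [[-20, -18, 0], 0]
    - [[0, 0, 0], 0]

```text
clock: 1.1
eef_pos: [0.382, 0.2379, 0.2312]
ee_rot: [[-0.971, 0.239, 0.0], [0.239, 0.971, -0.001], [-0.001, -0.001, -1.0]]
wrist_force: [0.1, 0.8, -0.6]
width: 0.0852
grasp_force: 0.0
```

Run:
```python
from h import *
c=snap("wrist","w1");print(-np.array(c["R"]).T@c["t"],np.array(c["R"]).round(2).tolist(),c["camera_matrix"][0][0])
s=read_state();print(s["clock"],s["eef_pos"],s["wrist_force"],np.round(s["qpos"],2))
print(proj(c,[.409,.21,.056]))
```

```text
[0.30843352 0.25617377 0.37284956] [[0.24, 0.97, -0.0], [0.93, -0.23, 0.3], [0.29, -0.07, -0.96]] 339.66766490467626
1.15 [0.38083925 0.23992774 0.23119066] [-0.38218296  0.17294309  0.16216039] [-0.57  0.53 -0.1   1.91  0.08  0.7   0.61]
[300.97182639 209.7715501 ]
```

View pics/w1.png

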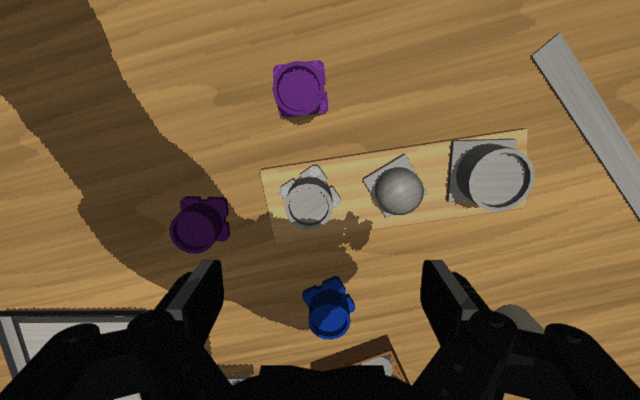

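The wrist view shows the cup die with its rim near (308,203) and flange corners near (281,190), (313,166) and (340,185). I'll measure these more finely and view an enlarged crop alongside.

Run:
```python
from h import *
c=load("w1");im=np.array(c["image"]);x0,y0=265,150
w=im[y0:y0+90,x0:x0+95]
cv2.imwrite("pics/w1c.png",cv2.resize(w,None,fx=6,fy=6,interpolation=cv2.INTER_CUBIC))
hsv=cv2.cvtColor(w,cv2.COLOR_BGR2HSV);m=((hsv[...,1]<45)&(hsv[...,2]>60)).astype(np.uint8)
n,l,st,ce=cv2.connectedComponentsWithStats(m);k=1+np.argmax(st[1:,4]);print(st[k],ce[k]+[x0,y0])
```

```text
[  14   29   62   50 1949] [308.37814264 202.76654695]
```

View pics/w1c.png

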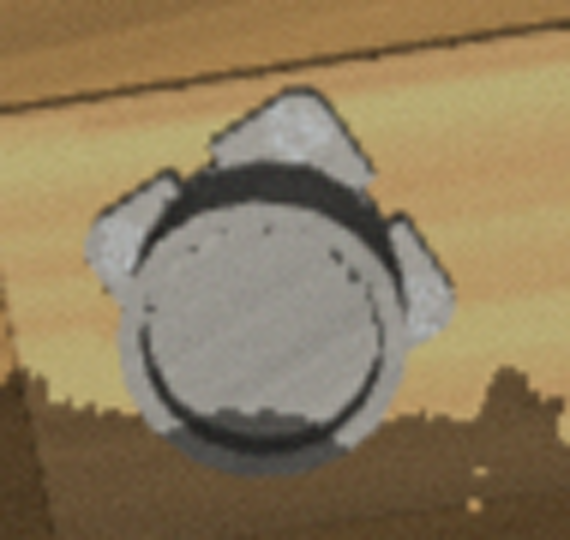

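The rim is centred at crop (263,337). The upper-left flange side runs (105,215)→(275,92) and the upper-right side (318,98)→(450,285).

Run:
```python
from h import *
c=load("w1");P=lambda u,v,z:ray(c,265+u/6,150+v/6,z)
print("ctr",P(263,337,.056),"dia",np.linalg.norm(P(119,337,.056)-P(407,337,.056)),np.linalg.norm(P(263,200,.056)-P(263,475,.056)))
L=[]
for a,b in[((105,215),(275,92)),((318,98),(450,285))]:
    p,q=P(*a,.018),P(*b,.018);d=(q-p)[:2];print(np.degrees(np.arctan2(d[1],d[0])));d/=np.linalg.norm(d);L.append((p[:2],d))
C=P(263,337,.056)[:2]
for p,d in L: print("dist to side",d[0]*(C-p)[1]-d[1]*(C-p)[0])
t=load("top0");print(proj(t,[*C,.056]))
# plate corners from top, crop0
T=lambda u,v,z:ray(t,180+u/3.45,130+v/3.45,z)
for n,u,v,z in[("FL",453,253,.034),("BL",487,115,.034),("FR",668,303,.034),("knob",431,143,.068)]:print(n,T(u,v,z).round(4))
```

```text
ctr [0.40723346 0.21846325 0.056     ] dia 0.0471634807566692 0.04746178182534315
112.23273646666475
20.78673745866182
dist to side -0.026040586252889256
dist to side -0.025313709415402202
[257.2557026  236.62752524]
FL [0.5204 0.044  0.034 ]
BL [0.6565 0.0115 0.034 ]
FR [ 0.4724 -0.1621  0.034 ]
knob [0.6209 0.0649 0.068 ]
```

The measurements hold together: flange half-widths come out at 26.0 and 25.3 mm and the rim diameter at 47.3 mm. The die is at (0.407, 0.2185) with its sides at about 21.5° and 111.5°. I'll turn and move over it, then recheck from closer.

>>> send_rows:
  motion:
    - [[-15, -7, 0], 0]
    - [[-15, -8, 0], 0]
    - [[0, 0, 20], -7]
    - [[0, 0, 20], -7]
    - [[0, 0, 20], -7]
    - [[0, 0, 20], -7]
    - [[0, 0, 10], -7.3]
    - [[0, 0, 0], 0]
    - [[0, 0, 0], 0]
    - [[0, 0, 0], 0]
  claw: 70
  force: 40

```text
clock: 2.15
eef_pos: [0.4059, 0.2201, 0.1419]
ee_rot: [[-0.93, -0.369, 0.001], [-0.369, 0.93, 0.0], [-0.001, 0.0, -1.0]]
wrist_force: [-0.6, -0.4, -0.5]
width: 0.07
grasp_force: 0.0
```

Run:
```python
from h import *
c=snap("wrist","w2")
s=read_state();R=np.array(s["ee_rot"]);print(s["clock"],s["eef_pos"],s["wrist_force"],np.degrees(np.arctan2(R[1,1],R[0,1])))
print(proj(c,[.4072,.2185,.056]),proj(c,[*s["eef_pos"][:2],.056]))
p=proj(c,[.4072,.2185,.056]).astype(int);x0,y0=max(p[0]-75,0),max(p[1]-75,0);print(x0,y0)
cv2.imwrite("pics/w2c.png",cv2.resize(np.array(c["image"])[y0:y0+150,x0:x0+150],None,fx=4,fy=4,interpolation=cv2.INTER_CUBIC))
```

```text
2.2 [0.40590053 0.21998296 0.14189718] [0.58886356 0.72487128 0.08950211] 111.672344460558
[318.67805168 207.59507315] [321.30568113 206.70483585]
243 132
```

View pics/w2c.png

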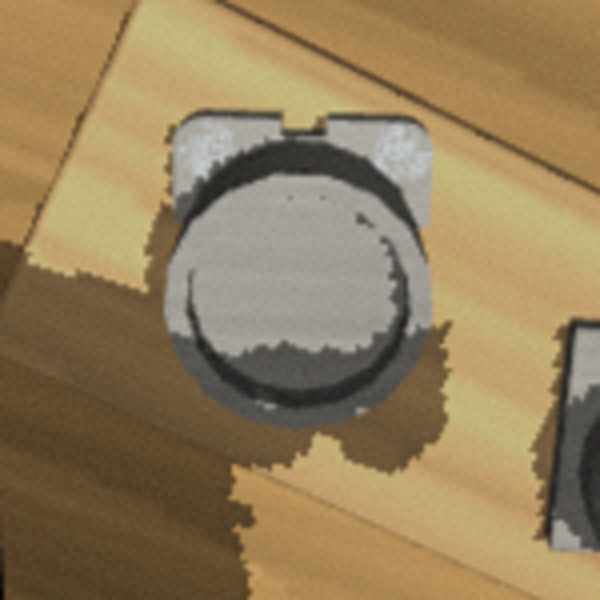

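The rim centre at (317.8,207) is within 1 mm of the estimate, and the flange is about 1° off the fingers. I'll descend now.

>>> send_rows:
  motion:
    - [[0, -2, 30], 0]
    - [[0, 0, 30], 0]
    - [[0, 0, 25], 0]
    - [[0, 0, 15], 0]
    - [[0, 0, 9], 0]
    - [[0, 0, 5], 0]
    - [[0, 0, 0], 0]
    - [[0, 0, 0], 0]

```text
clock: 3.0
eef_pos: [0.4068, 0.2178, 0.0279]
ee_rot: [[-0.929, -0.371, 0.001], [-0.371, 0.929, 0.0], [-0.001, 0.0, -1.0]]
wrist_force: [0.2, 0.2, -0.9]
width: 0.0697
grasp_force: 0.0
```

>>> send_rows:
  motion:
    - [[0, 0, 0], 0]
    - [[0, 0, 0], 0]
    - [[0, 0, 0], 0]
    - [[0, 0, 0], 0]
    - [[0, 0, 0], 0]
    - [[0, 0, 0], 0]
  claw: 40
  force: 40

```text
clock: 3.6
eef_pos: [0.4068, 0.2178, 0.028]
ee_rot: [[-0.929, -0.371, 0.001], [-0.371, 0.929, 0.0], [-0.001, 0.0, -1.0]]
wrist_force: [-1.5, -1.0, 11.4]
width: 0.047
grasp_force: 39.3
```

>>> send_rows:
  motion:
    - [[0, 0, -10], 0]
    - [[0, 0, -20], 0]
    - [[0, 0, -40], 0]
    - [[0, 0, -40], 0]
    - [[0, 0, -40], 6.8]
    - [[0, 0, 0], 6.8]
    - [[0, 0, 0], 6.8]
    - [[0, 0, 0], 6.8]
    - [[0, 0, 0], 6.8]
    - [[0, 0, 0], 0]

```text
clock: 4.6
eef_pos: [0.4063, 0.2177, 0.1779]
ee_rot: [[-0.977, 0.214, 0.0], [0.214, 0.977, -0.0], [-0.0, -0.0, -1.0]]
wrist_force: [-0.5, -0.4, -4.2]
width: 0.0467
grasp_force: 43.0
```

>>> send_rows:
  motion:
    - [[-12, -20, 0], 0]
    - [[-20, -30, 0], 0]
    - [[-20, -30, 0], 0]
    - [[-16, -26, 0], 0]
    - [[0, 0, 0], 0]
    - [[0, 0, 0], 0]
    - [[0, 0, 0], 0]

```text
clock: 5.3
eef_pos: [0.4503, 0.1006, 0.1775]
ee_rot: [[-0.978, 0.209, -0.0], [0.209, 0.978, 0.0], [0.0, 0.0, -1.0]]
wrist_force: [0.1, 0.5, -3.8]
width: 0.0466
grasp_force: 42.9
```

Run:
```python
from h import *
c=snap("wrist","w3")
s=read_state();print(s["clock"],s["eef_pos"])
x=np.array([.973,-.23,0]);seat=np.array([.601,-.018,.034]);y=np.array([.23,.973,0])
for n,p in[("seat",seat),("apron",seat-.066*x),("knob",seat+.085*y+[0,0,.034])]:print(n,proj(c,p))
```

```text
5.35 [0.45029832 0.10066857 0.17747512]
seat [238.79287345 349.61206658]
apron [235.27141512 292.94553101]
knob [322.36052041 377.54409285]
```

View pics/w3.png

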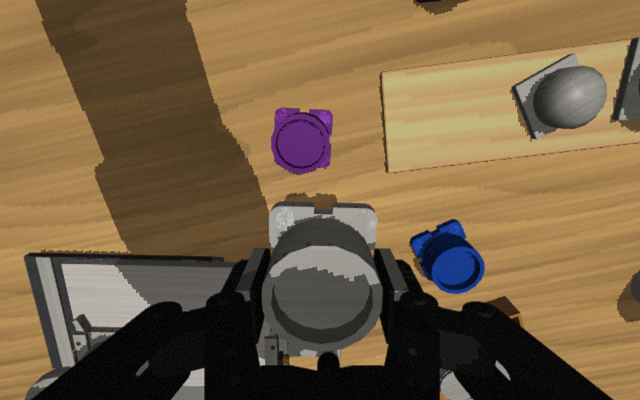

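The fingers and the die hide the seat from here; only the plate's front edge shows, at (27,255)–(225,258). The camera looks back towards the robot, so I'll move beyond the plate, beside the press, and look from there.

>>> send_rows:
  motion:
    - [[-15, 0, -15], 0]
    - [[-35, 0, -15], 0]
    - [[-40, 0, 0], 0]
    - [[-40, 0, 0], 0]
    - [[-23, 3, 0], 0]
    - [[0, 0, 0], 0]
    - [[0, 0, 0], 0]
    - [[0, 0, 0], 0]

```text
clock: 6.15
eef_pos: [0.6, 0.0711, 0.2074]
ee_rot: [[-0.978, 0.21, -0.001], [0.21, 0.978, -0.0], [0.001, -0.0, -1.0]]
wrist_force: [0.1, -0.1, -3.7]
width: 0.0468
grasp_force: 43.0
```

Run:
```python
from h import *
c=snap("wrist","w4")
s=read_state();print(s["clock"],s["eef_pos"],s["qpos"])
x=np.array([.973,-.23,0]);seat=np.array([.601,-.018,.034]);y=np.array([.23,.973,0])
for n,p in[("seat",seat),("apron",seat-.066*x),("knob",seat+.085*y+[0,0,.034])]:print(n,proj(c,p))
```

```text
6.2 [0.60014632 0.07095206 0.20754502] [-0.08875961  0.78175204 -0.17270494  1.40036333  0.14709276  0.97229189
  1.06374766]
seat [232.07128996 197.77294892]
apron [227.85662036 128.54365061]
knob [319.51832634 210.84230382]
```

View pics/w4.png

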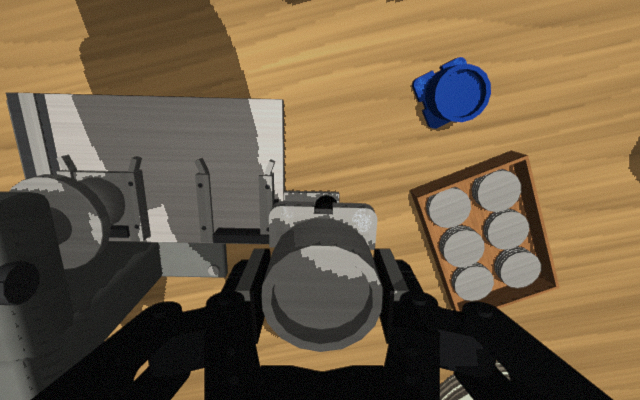

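The plate is now in clear view: its front edge lies at row ~98, its right edge at column ~284, the rails at columns ~200 and ~270, and the knob at (324,204). I'll enlarge the seat.

Run:
```python
from h import *
im=np.array(load("w4")["image"])[85:255,145:345]
im=cv2.convertScaleAbs(im,alpha=1.3,beta=20)
cv2.imwrite("pics/w4c.png",cv2.resize(im,None,fx=3.5,fy=3.5,interpolation=cv2.INTER_CUBIC))
```

```text
(no output)
```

View pics/w4c.png

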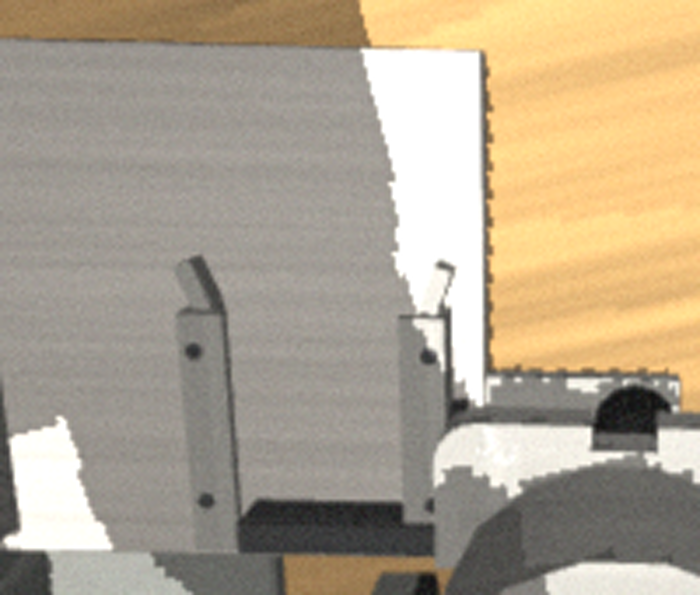

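The lip front corners are near crop (177/218,312) and (400/447,317), the plate's front-right corner is at (483,50), and the foot of the stop is near row 502.

Run:
```python
from h import *
c=load("w4");P=lambda u,v,z:ray(c,145+u/3.5,85+v/3.5,z)
a,b=P(0,40,.034),P(483,51,.034);d=b-a;print("front edge ang",np.degrees(np.arctan2(d[1],d[0])))
e=P(487,370,.034);d=e-b;print("right edge ang",np.degrees(np.arctan2(d[1],d[0])))
li,ri=P(217,312,.049),P(400,317,.049);lo,ro=P(177,312,.049),P(447,317,.049)
print("gap",np.linalg.norm(li-ri),np.linalg.norm(lo-ro));d=ri-li;print("lip front ang",np.degrees(np.arctan2(d[1],d[0])))
ri2=P(404,520,.049);d=ri2-ri;print("rail ang",np.degrees(np.arctan2(d[1],d[0])))
th=np.radians(-13.1);x=np.array([np.cos(th),np.sin(th),0]);y=np.array([-x[1],x[0],0])
m=(lo+ro+li+ri)/4;print("mid outer/inner",(lo+ro)/2,(li+ri)/2)
s=m+.028*x;s[2]=.034
print("seat",s,"front dist",(s-b)@x,"right edge y",(b-s)@y)
st=P(330,502,.034);print("stop foot x in seat",(st-s)@x)
kn=P(634,418,.068);print("knob in seat",(kn-s)@x,(kn-s)@y)
print("apron",s-.066*x)
```

```text
front edge ang 76.5669448473297
right edge ang -13.35399175254108
gap 0.04720674225940157 0.06968401922257265
lip front ang 76.2125479919884
rail ang -14.180387066245661
mid outer/inner [ 0.57701954 -0.00493514  0.049     ] [ 0.57682712 -0.00582647  0.049     ]
seat [ 0.60419466 -0.01172704  0.034     ] front dist 0.09384515820075848 right edge y 0.04412961555957117
stop foot x in seat 0.030170207444309607
knob in seat -0.007386378506296947 0.08382953876015568
apron [0.53991224 0.00323195 0.034     ]
```

The checks agree: front edge to seat is 93.8 mm against 95 given, the knob is at y = 84 against 85, and the yaw is about -13.4°. The flange is already aligned at about 76.5°. I'll bring the die over the apron at (0.540, 0.0036).

>>> send_rows:
  motion:
    - [[10, -18, 0], 0]
    - [[15, -25, 20], 0]
    - [[13, -23, 30], 0]
    - [[7, -12, 30], 0]
    - [[0, 0, 30], 0]
    - [[0, 0, 22], 0]
    - [[0, 0, 12], 0]
    - [[0, 0, 0], 0]
    - [[0, 0, 0], 0]
    - [[0, 0, 0], 0]

```text
clock: 7.2
eef_pos: [0.5408, 0.0037, 0.0645]
ee_rot: [[-0.977, 0.211, 0.002], [0.211, 0.977, 0.0], [-0.002, 0.0, -1.0]]
wrist_force: [-0.3, -0.4, -4.1]
width: 0.0466
grasp_force: 43.0
```

>>> send_rows:
  motion:
    - [[0, 0, 5], 0]
    - [[0, 0, 3], 0]
    - [[0, 0, 2], 0]
    - [[0, 0, 1], 0]
    - [[0, 0, 0], 0]
    - [[0, 0, 0], 0]

```text
clock: 7.8
eef_pos: [0.5403, 0.0036, 0.0523]
ee_rot: [[-0.977, 0.212, 0.0], [0.212, 0.977, -0.0], [-0.0, -0.0, -1.0]]
wrist_force: [0.7, -0.5, -3.2]
width: 0.0469
grasp_force: 43.0
```

>>> send_rows:
  motion:
    - [[0, 0, 1], 0]
    - [[0, 0, 0], 0]

```text
clock: 8.0
eef_pos: [0.5404, 0.0036, 0.052]
ee_rot: [[-0.977, 0.212, 0.001], [0.212, 0.977, -0.0], [-0.001, -0.0, -1.0]]
wrist_force: [-5.3, -1.4, 12.9]
width: 0.0467
grasp_force: 44.7
```

>>> send_rows:
  motion:
    - [[0, 0, 0], 0]
    - [[0, 0, 0], 0]
    - [[0, 0, -1], 0]
    - [[0, 0, 0], 0]
  claw: 56
  force: 20

```text
clock: 8.4
eef_pos: [0.5404, 0.0036, 0.0524]
ee_rot: [[-0.977, 0.212, 0.0], [0.212, 0.977, -0.0], [-0.0, -0.0, -1.0]]
wrist_force: [1.0, 0.5, 0.6]
width: 0.0559
grasp_force: 0.0
```

>>> send_rows:
  motion:
    - [[0, 0, 0], 0]
    - [[0, 0, 0], 0]
    - [[0, 0, 0], 0]
    - [[0, 0, 0], 0]
    - [[0, 0, 0], 0]
  claw: 40
  force: 20

```text
clock: 8.9
eef_pos: [0.5403, 0.0036, 0.0525]
ee_rot: [[-0.977, 0.212, 0.0], [0.212, 0.977, -0.0], [-0.0, -0.0, -1.0]]
wrist_force: [-0.7, -0.4, 4.9]
width: 0.0475
grasp_force: 20.0
```

>>> send_rows:
  motion:
    - [[-3, 0, 0], 0]
    - [[-3, -0.1, 0], 0]
    - [[-3, 0, 0], 0]
    - [[-3, -0.1, 0], 0]
    - [[-1, 0, 0], 0]
    - [[0, 0, 0], 0]

```text
clock: 9.5
eef_pos: [0.5525, 0.0008, 0.0525]
ee_rot: [[-0.977, 0.211, -0.001], [0.211, 0.977, -0.0], [0.001, -0.0, -1.0]]
wrist_force: [-5.0, 1.3, 8.8]
width: 0.0478
grasp_force: 20.5
```

>>> send_rows:
  motion:
    - [[0, 0, -0.4], 0]
    - [[-3, -0.1, 0], 0]
    - [[-3, 0, 0], 0]
    - [[-2, -0.1, 0], 0]
    - [[0, 0, 0], 0]

```text
clock: 10.0
eef_pos: [0.5611, -0.0015, 0.0526]
ee_rot: [[-0.977, 0.212, 0.0], [0.212, 0.977, -0.0], [-0.0, -0.0, -1.0]]
wrist_force: [0.9, -1.1, -3.1]
width: 0.0475
grasp_force: 21.2
```

>>> send_rows:
  motion:
    - [[-3, -0.1, 0.1], 0]
    - [[-3, 0, 0], 0]
    - [[-3, -0.1, 0], 0]
    - [[-1, 0, 0], 0]
    - [[0, 0, 0], 0]

```text
clock: 10.5
eef_pos: [0.5706, -0.0037, 0.0526]
ee_rot: [[-0.977, 0.212, 0.0], [0.212, 0.977, -0.0], [-0.0, -0.0, -1.0]]
wrist_force: [-0.4, -2.4, -2.1]
width: 0.0469
grasp_force: 21.3
```

>>> send_rows:
  motion:
    - [[-2, 0, 0], 0]
    - [[-2, -0.1, 0], 0]
    - [[-2, 0, 0], 0]
    - [[-2, -0.1, 0], 0]
    - [[0, 0, 0], 0]

```text
clock: 11.0
eef_pos: [0.5786, -0.0055, 0.0526]
ee_rot: [[-0.977, 0.212, 0.001], [0.212, 0.977, -0.0], [-0.001, 0.0, -1.0]]
wrist_force: [-0.4, -2.9, -3.1]
width: 0.0475
grasp_force: 21.3
```

>>> send_rows:
  motion:
    - [[-2, -0.2, 0], 0]
    - [[-2, -0.1, 0], 0]
    - [[-2, 0, 0], 0]
    - [[0, 0, 0], 0]

```text
clock: 11.4
eef_pos: [0.5839, -0.0074, 0.0526]
ee_rot: [[-0.977, 0.212, -0.001], [0.212, 0.977, -0.001], [0.001, -0.001, -1.0]]
wrist_force: [-2.4, -4.7, -2.1]
width: 0.0474
grasp_force: 21.4
```

>>> send_rows:
  motion:
    - [[-1, 0, 0], 0]
    - [[-1, 0, 0], 0]
    - [[-1, 0, 0], 0]
    - [[0, 0, 0], 0]

```text
clock: 11.8
eef_pos: [0.5867, -0.0084, 0.0526]
ee_rot: [[-0.977, 0.212, -0.001], [0.212, 0.977, -0.001], [0.001, -0.001, -1.0]]
wrist_force: [-4.0, -5.7, -1.1]
width: 0.0477
grasp_force: 21.5
```

>>> send_rows:
  motion:
    - [[-1, 0, 0], 0]
    - [[-1, 0, 0], 0]
    - [[-1, 0, 0], 0]
    - [[-1, 0, 0], 0]
    - [[0, 0, 0], 0]
  force: 30

```text
clock: 12.3
eef_pos: [0.5908, -0.0094, 0.0526]
ee_rot: [[-0.977, 0.212, -0.0], [0.212, 0.977, -0.001], [0.0, -0.001, -1.0]]
wrist_force: [-1.7, -5.5, -1.1]
width: 0.0473
grasp_force: 31.1
```

>>> send_rows:
  motion:
    - [[-1, 0, 0], 0]
    - [[-1, 0, 0], 0]
    - [[-1, 0, 0], 0]
    - [[-1, 0, 0], 0]
    - [[0, 0, 0], 0]

```text
clock: 12.8
eef_pos: [0.5948, -0.0102, 0.0527]
ee_rot: [[-0.977, 0.212, -0.0], [0.212, 0.977, -0.001], [0.0, -0.001, -1.0]]
wrist_force: [-3.0, -5.9, -1.3]
width: 0.0471
grasp_force: 31.1
```

>>> send_rows:
  motion:
    - [[-1, 0, 0], 0]
    - [[-1, 0, 0], 0]
    - [[-1, 0, 0], 0]
    - [[0, 0, 0], 0]

```text
clock: 13.2
eef_pos: [0.5977, -0.0109, 0.0527]
ee_rot: [[-0.977, 0.212, -0.0], [0.212, 0.977, -0.001], [0.0, -0.001, -1.0]]
wrist_force: [-2.6, -6.5, -0.8]
width: 0.0473
grasp_force: 31.1
```

>>> send_rows:
  motion:
    - [[-1, 0, 0], 0]
    - [[-1, 0, 0], 0]
    - [[-1, 0, 0], 0]
    - [[0, 0, 0], 0]

```text
clock: 13.6
eef_pos: [0.6005, -0.0115, 0.0526]
ee_rot: [[-0.977, 0.212, -0.001], [0.212, 0.977, -0.001], [0.0, -0.001, -1.0]]
wrist_force: [-3.3, -6.1, -1.1]
width: 0.0467
grasp_force: 31.2
```

>>> send_rows:
  motion:
    - [[-1, 0, 0], 0]
    - [[-1, 0, 0], 0]
    - [[0, 0, 0], 0]

```text
clock: 13.9
eef_pos: [0.6029, -0.012, 0.0527]
ee_rot: [[-0.977, 0.212, 0.0], [0.212, 0.977, -0.001], [-0.001, -0.001, -1.0]]
wrist_force: [0.2, -6.9, -2.9]
width: 0.0473
grasp_force: 31.1
```

>>> send_rows:
  motion:
    - [[-1, 0, 0], 0]
    - [[0, 0, 0], 0]

```text
clock: 14.1
eef_pos: [0.6041, -0.0122, 0.0527]
ee_rot: [[-0.977, 0.212, 0.001], [0.212, 0.977, -0.001], [-0.001, -0.001, -1.0]]
wrist_force: [1.8, -6.1, -2.6]
width: 0.0469
grasp_force: 31.4
```

>>> send_rows:
  motion:
    - [[-1, 0, 0], 0]
    - [[0, 0, 0], 0]

```text
clock: 14.3
eef_pos: [0.6053, -0.0122, 0.0528]
ee_rot: [[-0.977, 0.212, 0.001], [0.212, 0.977, -0.001], [-0.002, -0.001, -1.0]]
wrist_force: [1.1, -6.2, -2.6]
width: 0.0468
grasp_force: 31.4
```

>>> send_rows:
  motion:
    - [[-1, 0, 0], 0]
    - [[0, 0, 0], 0]

```text
clock: 14.5
eef_pos: [0.6064, -0.0121, 0.0528]
ee_rot: [[-0.977, 0.212, 0.002], [0.212, 0.977, -0.0], [-0.002, -0.0, -1.0]]
wrist_force: [2.7, -4.9, -2.5]
width: 0.0475
grasp_force: 31.4
```

>>> send_rows:
  motion:
    - [[-1, 0, 0], 0]
    - [[0, 0, 0], 0]

```text
clock: 14.7
eef_pos: [0.6067, -0.0121, 0.0527]
ee_rot: [[-0.977, 0.212, 0.0], [0.212, 0.977, -0.0], [-0.0, -0.0, -1.0]]
wrist_force: [1.2, -4.5, -1.6]
width: 0.0471
grasp_force: 31.7
```

>>> send_rows:
  motion:
    - [[-1, 0, 0], 0]
    - [[0, 0, 0], 0]

```text
clock: 14.9
eef_pos: [0.6069, -0.0122, 0.0526]
ee_rot: [[-0.977, 0.212, -0.002], [0.212, 0.977, -0.0], [0.001, -0.001, -1.0]]
wrist_force: [-5.6, -3.6, 2.7]
width: 0.0469
grasp_force: 32.1
```

>>> send_rows:
  motion:
    - [[-0.7, 0, 0], 0]
    - [[0, 0, 0], 0]

```text
clock: 15.1
eef_pos: [0.607, -0.0122, 0.0526]
ee_rot: [[-0.977, 0.211, -0.003], [0.211, 0.977, -0.0], [0.003, -0.001, -1.0]]
wrist_force: [-10.5, -2.1, 7.6]
width: 0.0468
grasp_force: 32.5
```

The push fell off and then a firm stop came up at seat x ≈ +3, as the image predicted. I'll relax the push and release.

>>> send_rows:
  motion:
    - [[1.5, 0, 0], 0]
    - [[0, 0, 0], 0]

```text
clock: 15.3
eef_pos: [0.6067, -0.0121, 0.0527]
ee_rot: [[-0.977, 0.212, 0.0], [0.212, 0.977, -0.0], [-0.0, -0.0, -1.0]]
wrist_force: [-0.9, -5.6, -0.5]
width: 0.0471
grasp_force: 31.5
```

>>> send_rows:
  motion:
    - [[0, 0, 0], 0]
    - [[0, 0, 0], 0]
    - [[0, 0, 0], 0]
    - [[0, 0, -5], 0]
    - [[0, 0, -15], 0]
    - [[0, 0, -35], 0]
    - [[0, 0, -50], 0]
    - [[0, 0, -50], 0]
    - [[0, 0, 0], 0]
    - [[0, 0, 0], 0]
  claw: 64

```text
clock: 16.3
eef_pos: [0.607, -0.0118, 0.2096]
ee_rot: [[-0.977, 0.211, 0.003], [0.211, 0.977, 0.0], [-0.002, 0.001, -1.0]]
wrist_force: [-0.3, -1.2, -0.9]
width: 0.064
grasp_force: 0.0
```

Run:
```python
from h import *
c=snap("wrist","w5");s=read_state();print(s["eef_pos"])
th=np.radians(-13.4);x=np.array([np.cos(th),np.sin(th),0]);y=np.array([-x[1],x[0],0]);S=np.array([.604,-.0117,.034])
for n,p in[("die top",S+.003*x+[0,0,.046]),("knob",S+.085*y+[0,0,.034])]:print(n,proj(c,p))
im=np.array(c["image"])[90:290,225:465];cv2.imwrite("pics/w5c.png",cv2.resize(cv2.convertScaleAbs(im,alpha=1.3,beta=20),None,fx=3,fy=3,interpolation=cv2.INTER_CUBIC))
```

```text
[ 0.60655924 -0.01188627  0.20825244]
die top [320.9629163  189.87805328]
knob [419.69138449 184.61027192]
```

View pics/w5c.png

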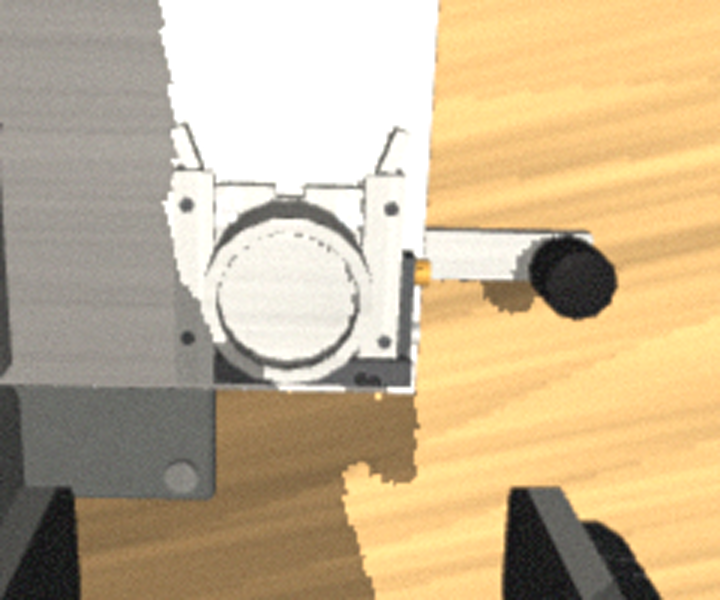

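The die sits between the rails with its rim at crop (287,298), the orange ball screw at (422,270) and the knob top at (582,278). I'll check the die's x against the ball's.

Run:
```python
from h import *
c=load("w5");th=np.radians(-13.4);x=np.array([np.cos(th),np.sin(th),0]);y=np.array([-x[1],x[0],0]);S=np.array([.604,-.0117,.034])
for n,u,v,z in[("rim",287,298,.080),("rear edge L",225,183,.042),("rear edge R",350,187,.042),("ball screw",422,270,.040),("lip L",190,172,.049),("lip R",385,176,.049),("knob",582,278,.068)]:
    p=ray(c,225+u/3,90+v/3,z);print(n,p.round(4),((p-S)@x*1e3).round(1),((p-S)@y*1e3).round(1))
```

```text
rim [ 0.6064 -0.0125  0.08  ] 2.5 -0.3
rear edge L [ 0.5773 -0.0256  0.042 ] -22.8 -19.7
rear edge R [0.5866 0.0114 0.042 ] -22.3 18.4
ball screw [0.6174 0.0284 0.04  ] 3.7 42.1
lip L [ 0.5709 -0.0343  0.049 ] -27.0 -29.6
lip R [0.5843 0.022  0.049 ] -26.9 28.2
knob [0.6219 0.0706 0.068 ] -1.7 84.2
```

The die reads x ≈ 2.5–3.5 against the ball at 3.7, so it is home. Next I'll close the fingers, go beyond the knob and come down on its +y side.

>>> send_rows:
  motion:
    - [[0, 20, 0], 0]
    - [[0, 40, 0], 0]
    - [[0, 40, 0], 0]
    - [[0, 26, 0], 0]
    - [[0, 0, 30], 0]
    - [[0, 0, 45], 0]
    - [[0, 0, 45], 0]
    - [[0, 0, 30], 0]
    - [[0, 0, 15], 0]
    - [[0, 0, 0], 0]
  claw: 0

```text
clock: 17.35
eef_pos: [0.6324, 0.1111, 0.0409]
ee_rot: [[-0.977, 0.211, -0.003], [0.211, 0.977, -0.001], [0.003, -0.001, -1.0]]
wrist_force: [-0.1, 0.0, 0.6]
width: -0.0001
grasp_force: 0.0
```

>>> send_rows:
  motion:
    - [[0.1, -5, 0], 0]
    - [[0.1, -5, 0], 0]
    - [[0.1, -4, 0], 0]
    - [[0.1, -4, 0], 0]
    - [[0.1, -4, 0], 0]
    - [[0.1, -4, 0], 0]
    - [[0.1, -4, 0], 0]
    - [[0.1, -4, 0], 0]

```text
clock: 18.15
eef_pos: [0.6254, 0.078, 0.0427]
ee_rot: [[-0.977, 0.211, 0.0], [0.211, 0.977, 0.0], [-0.0, 0.0, -1.0]]
wrist_force: [2.0, 3.8, 2.2]
width: -0.0001
grasp_force: 1.8
```

>>> send_rows:
  motion:
    - [[0.1, -6, 0], 0]
    - [[0.1, -6, 0], 0]
    - [[0.1, -6, 0], 0]
    - [[0.2, -6, 0], 0]
    - [[0.1, -6, 0], 0]
    - [[0.1, -6, 0], 0]
    - [[0.1, -6, 0], 0]
    - [[0.2, -6, 0], 0]
    - [[0.1, -6, 0], 0]
    - [[0.1, -6, 0], 0]

```text
clock: 19.15
eef_pos: [0.6114, 0.0193, 0.0426]
ee_rot: [[-0.977, 0.211, -0.0], [0.211, 0.977, -0.0], [0.0, -0.0, -1.0]]
wrist_force: [0.1, 3.6, 2.2]
width: 0.0001
grasp_force: 1.9
```

>>> send_rows:
  motion:
    - [[0.1, -6, 0], 0]
    - [[0.1, -6, 0], 0]
    - [[0.1, -6, 0], 0]
    - [[0.2, -4, 0], 0]
    - [[0.1, -3, 0], 0]
    - [[0, 0, 0], 0]

```text
clock: 19.75
eef_pos: [0.6055, -0.0053, 0.0425]
ee_rot: [[-0.977, 0.212, -0.0], [0.212, 0.977, -0.001], [0.0, -0.001, -1.0]]
wrist_force: [0.0, 0.5, 0.6]
width: -0.0002
grasp_force: 0.0
```

>>> send_rows:
  motion:
    - [[0.1, -3, 0], 0]
    - [[0, -3, 0], 0]
    - [[0.1, -3, 0], 0]
    - [[0, -3, 0], 0]
    - [[0.1, -2, 0], 0]
    - [[0, 0, 0], 0]

```text
clock: 20.35
eef_pos: [0.6022, -0.0187, 0.0425]
ee_rot: [[-0.977, 0.212, -0.0], [0.212, 0.977, -0.001], [0.0, -0.001, -1.0]]
wrist_force: [-0.3, 0.0, -0.2]
width: 0.0
grasp_force: 0.1
```

>>> send_rows:
  motion:
    - [[0, -2, 0], 0]
    - [[0, -2, 0], 0]
    - [[0, -2, 0], 0]

```text
clock: 20.65
eef_pos: [0.601, -0.024, 0.0426]
ee_rot: [[-0.977, 0.211, -0.0], [0.211, 0.977, 0.0], [0.0, -0.0, -1.0]]
wrist_force: [-0.7, 3.3, -0.6]
width: -0.0001
grasp_force: 1.6
```

>>> send_rows:
  motion:
    - [[0, -1.5, 0], 0]
    - [[0, -1.5, 0], 0]

```text
clock: 20.85
eef_pos: [0.6003, -0.027, 0.0426]
ee_rot: [[-0.977, 0.211, -0.0], [0.211, 0.977, -0.0], [0.0, -0.0, -1.0]]
wrist_force: [-1.0, 3.3, -0.6]
width: 0.0002
grasp_force: 1.6
```

>>> send_rows:
  motion:
    - [[0, -1.5, 0], 0]
    - [[0, -1.5, 0], 0]

```text
clock: 21.05
eef_pos: [0.6002, -0.0275, 0.0427]
ee_rot: [[-0.978, 0.21, 0.001], [0.21, 0.978, 0.003], [-0.0, 0.003, -1.0]]
wrist_force: [1.4, 20.9, -1.9]
width: -0.0
grasp_force: 10.4
```

>>> send_rows:
  motion:
    - [[0, -1.5, 0], 0]
    - [[0, 0, 0], 0]

```text
clock: 21.25
eef_pos: [0.6002, -0.0275, 0.0427]
ee_rot: [[-0.978, 0.209, 0.002], [0.209, 0.978, 0.005], [-0.001, 0.005, -1.0]]
wrist_force: [1.9, 23.1, -2.8]
width: -0.0001
grasp_force: 11.4
```

The force jumped to 23 N and the motion stopped, so the plate is at its stop (travel about 125 mm). I'll back away and raise the arm.

>>> send_rows:
  motion:
    - [[0, 4, 0], 0]
    - [[0, 10, 0], 0]
    - [[0, 20, 0], 0]
    - [[0, 20, 0], 0]
    - [[0, 0, -30], 0]
    - [[0, 0, -50], 0]
    - [[0, 0, -50], 0]
    - [[0, 0, 0], 0]
    - [[0, 0, 0], 0]
    - [[0, 0, 0], 0]

```text
clock: 22.25
eef_pos: [0.6106, 0.0214, 0.1718]
ee_rot: [[-0.977, 0.212, -0.001], [0.212, 0.977, -0.001], [0.001, -0.001, -1.0]]
wrist_force: [-0.6, 0.9, 0.3]
width: 0.0001
grasp_force: 0.0
```

Run:
```python
from h import *
c=snap("wrist","w6");s=read_state();print(s["eef_pos"],s["wrist_force"])
th=np.radians(-13.4);x=np.array([np.cos(th),np.sin(th),0]);y=np.array([-x[1],x[0],0]);S=np.array([.604,-.0117,.034])
K=S+(.085-.125)*y+[0,0,.034];p=proj(c,K);print("knob pred",p)
im=np.array(c["image"]);u,v=p.astype(int);w=im[max(v-35,0):v+35,max(u-35,0):u+35]
m=(w.max(2)<70).astype(np.uint8);n,l,st,ce=cv2.connectedComponentsWithStats(m)
for i in range(1,n):
    if st[i,4]>150:
        q=ce[i]+[max(u-35,0),max(v-35,0)];g=ray(c,*q,.06);print(st[i],q,((g-S)@y*1e3).round(1),((g-S)@x*1e3).round(1))
```

```text
[0.61056667 0.02139986 0.17156245] [ 0.29701254 -0.94189012  0.23346705]
knob pred [224.34326996 199.22578937]
[   0    0   70   70 3028] [223.14068692 196.82166446] -43.2 0.6
```

```bash
python3 -c "
from bench import finish_job
print(finish_job())"
```

```text
the job is handed in; nothing more can be done
None
```

I fitted the cup die against its end stop, slid the plate across to its stop under the ram, let go and handed the job in. The click and both stops were judged from the forces felt, plus one close-up picture of the seated die. The closing camera check on the knob was inconclusive, and no verdict came back.

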